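Set the fume-extraction damper to half open and lock it

ROBOT

A 6-joint arm with a two-finger parallel gripper is mounted at the origin on the work surface. World frame = base frame: x ahead of the robot, y to its left, z up, the work surface at z = 0. Lengths are in m, angles in degrees, forces in N, time in s.
With the tool pointing down it reaches from about 0.35 to 0.875 m from the base axis. Payload 4.2 kg.
Tool frame: the origin (TCP) lies midway between the tips of the shut fingers; the grasp point (between the pads) lies 19 mm behind it; z points along the fingers, x is the direction in which the jaws open and shut, and the axes are right-handed (so a half turn about z gives the same grasp; the last joint's range is limited). The gripper opens to 87 mm and grips with 3 to 60 N. Pads are 19 mm wide; open, the fingers measure 117 mm over their backs; the gripper's body (75 mm by 190 mm) begins 51 mm behind the grasp point.
Start: joints at [-57.433, 22.042, 0.453, 0, -68.411, -14.817], TCP at [0.191, -0.595, 0.223] pointing down, gripper open.
Joint ranges: [-179.83, 179.83], [-69.29, 118.12], [-61.27, 80.66], [-181.25, 117.63], [-171.15, -9.14], [-177.46, 177.46]. Speed limits (degrees/s): [159.86, 159.86, 180, 180, 180, 180].

INTERFACE

Orientations are given as a 3x3 rotation matrix whose columns are the frame's x, y, z axes.
In Python, from station import sense, capture, finish_job, find_in gives the robot as it stands.
- The arm moves only by the shell command python3 -m creep 'ROWS'. ROWS is JSON, a list of rows, each a list of 7 numbers: the shift along the tool's x, y, z in mm, then the turn, a rotation vector about the tool's x, y, z in degrees, then the opening, from 0 (shut) to 1 (fully open). A call has exactly 10 rows; each row shifts and turns the commanded pose from where the row before left it, along the tool's axes as they then stand; what a row does not reach is not made up. A row lasts 1/8 s, in which the tool goes at most 62.5 mm and 10.7 degrees, less where a joint would pass 70% of its speed; a pose out of reach is approached as far as the arm can. A call with a gripper value outside its range is refused whole. The fingers move at their own pace and stop on an object; the grip force is fixed at half the most. Time passes only in rows, so rows that do not move let the fingers close, or fill a call up. It gives the time, the measured TCP pose, the force and the opening at its end, in the units of the state.
- sense(): the state, without advancing time (a new reading comes with each control period).
- capture(name): name is "side" or "top" or "wrist"; returns a dict with "color" (420x560x3 uint8, blue, green, red), "vertical_fov" (degrees; the focal length in pixels is half the picture's height over the tangent of half this angle, whatever the lens; pixels are square), "cx", "cy" (the principal point, pixels), "R" (3x3) and "t" (3): a world point X has camera coordinates R X + t. Camera axes: x right, y down, z forward; pixel columns grow to the right and rows downward; lengths in m; the calibration is good to about 2 mm. The wrist camera is an equidistant fisheye: a pixel r from the principal point sees the ray r / f radians off the axis. A picture is of the moment at which its call begins. There is no depth.
- finish_job(): hands the job in, once; it reports no verdict.
Trained networks look in the newest picture that a camera, given by its name, has taken for a name from the list of things; names that differ only in an ending like _2 or _b are one class to them, and where a whole thing is asked for, a point or a joint stands for the part that bears it (a point fixed in the world has none). Each returns a list of dicts, best first, with "p" (0 to 1); they miss things now and then, are a little off and sometimes report something else, mostly with a low value. They report only what shows in the picture. A call takes as long as a camera call. They do not tell look-alikes from the thing itself.
- find_in(camera, name): "xy" ([column, row] in pixels, amid what is visible of it).
The state is a dict: "time_s": time; "joints": joint angles; "joint_velocities": joint speeds; "effort": joint torques, N m; "tcp_pos": TCP position; "ee_rot": TCP orientation; "wrist_force": force on the tool from outside, world axes, zero at the start; "moment": the same for the moment, N m; "gripper_width": opening from 0.0 (shut) to 1.0 (fully open).
Only numpy, scipy, OpenCV 4.12 (cv2) and the standard library are available. Lean on these libraries where they do the work, as an engineer would, in place of code of your own. Each camera call takes 0.05 s, during which the arm holds its last target. There are 200 camera calls.

TASK

Set the damper valve on the fume-extraction duct to half open and lock it: the lever springs back towards shut if you let it go, so take the flat locking key out of the tool block, put its blade in the slot of the lever, swing the lever round with it to the middle of the three notches in the plate underneath, and push the key fully home there so that the lever stays. The notched plate is clamped by hand and may sit some degrees round from its proper place, so find the notch by feel. Let go of the key and leave everything else on the bench undisturbed.

Things in the scene. Friction and masses are not known exactly. Their poses are not given: they have to be found in the camera images.
- damper: Fixed extraction duct: aluminium tube 80 mm across along this frame's y, black flared inlet at +y, grey hose at -y, damper valve on top. Origin on the table below the vertical lever axis, z up; shut, the lever points along -x. Under the lever, a flat aluminium plate about the same axis: radius 74 to 130 mm, top 112 mm above the table, 12 mm thick, with three radial notches.
- lever (a joint): Lever angle, rad: 0 shut, 1.57 fully open (stops); opens counter-clockwise from above; 2 to 5 N at its slot turns it, and a spring returns it from beyond 0.35. The notches in the plate go right through it, 8.5 mm wide, 40 mm long along the radius, 100 mm from the axis, square-edged; nominally at 0.39, 0.785 (half open) and 1.18 rad, all three shifted together by up to 0.14 either way.
- lever_slot (a point): Centre of the mouth of the slot in the dark steel lever, on its top face, 130 mm above the table, 100 mm from the axis. Turns with the lever: x along the lever (-x outward to the rubber grip), z up. The slot goes right through a collar 16 mm high and 23 mm wide; it is 36 mm long along the lever, 9 mm wide across. 2 mm of air below, then the plate. The hub is 143 mm high.
- rack: Fixed wooden tool block 190 x 54 x 40 mm (x, y, z), origin at the centre of its underside. Three slots in its top, each 34 mm (x) x 9 mm (y), 32 mm deep, in a row along x at -62, 0 and +62 mm. Key, scraper and file stand in them in any order.
- key: Flat locking key upright in the tool block, 0.09 to 0.15 kg. Steel blade 30 mm wide (x), 6 thick (y), 28 long, below a dark grip block 40 (x) x 14 (y) x 40 mm high. Origin at the centre of the blade's lower end, z up; half a turn makes no difference. Its grip's underside rests on the block's top (origin 12 mm above the table); fully home it rests on the lever's top (origin at 102 mm).
- scraper: Bystander: flat scraper with a round wooden handle (18 mm diameter) standing in the tool block, 82 mm long, its top 94 mm above the table.
- file: Bystander: small flat file with a round black handle (22 mm diameter) standing in the tool block, 84 mm long, its top 96 mm above the table.
- jar: Bystander: white jar, 64 mm diameter, 75 mm high; origin at the centre of its underside.
- flux_pot: Bystander: small greenish pot, 48 mm diameter, 32 mm high; origin at the centre of its underside.
- tray: Bystander: open steel tray with small parts, 200 x 270 x 40 mm; origin at the centre of its underside.
- basket: Bystander: white plastic basket, 160 x 240 x 55 mm; origin at the centre of its underside.
- handpiece: Bystander: black pencil-shaped hand tool lying flat, 160 mm long, 12 mm thick; origin below its middle.
Not all that is in view belongs to the job. What is shaped like the key but orange or red is not meant.

How it is judged (in metres and radians):
At the end, for the whole second after the job is handed in: The lever rests in the middle notch (0.60 to 0.97 rad), held by the key: upright (within 0.12 rad) in the lever's slot, its grip's underside within 3.5 mm of the lever's top, released and at rest. No bystander has moved over 30 mm or tipped (value of joint lever between 0.6 and 0.97 rad and z of key in the frame of lever_slot below -0.0245 m and horizontal distance between key and lever_slot below 0.008 m and angle between key's own z axis and vertical below 0.12 rad and linear speed of key below 0.02 m/s and velocity of joint lever between -0.05 and 0.05 rad/s); the robot touches nothing.
It fails at once if a bystander on the bench is moved by more than 30 mm (distance of any of jar, flux_pot, tray, basket, handpiece from where it was at the start of the episode above 0.03 m).
It fails at once if the scraper or the file is pulled out of the tool block (distance of any of scraper, file from where it was at the start of the episode above 0.03 m).
It fails at once if the jar or the pot is tipped over (angle between any of jar, flux_pot's own z axis and vertical above 0.5 rad).
It also fails if it takes over 54 s, if anything falls off the work surface, if the arm or the gripper's body presses on something with over 40 N, if the wrist force passes 120 N, or if a joint passes its speed limit or range.

## Working session

There is one attempt and no reset: what is moved stays moved. The work goes in short steps, Python scripts to look and compute and a shell command to move; the robot and the scene stay as the last step left them, time stands still between calls to the robot, and variables do not carry over. Pictures are saved under pics/ and viewed, about 8 in all and at most 12, crops included, and the job is handed in when it is done.

```bash
mkdir -p pics; ls; cat > h.py <<'E'
import numpy as np, cv2
from station import sense, capture, finish_job, find_in
def f_of(c): return c["color"].shape[0]/2/np.tan(np.radians(c["vertical_fov"])/2)
def ray(c,px,fish=False):
    f=f_of(c); d=np.array([px[0]-c["cx"],px[1]-c["cy"]],float)
    if fish:
        r=np.hypot(*d); th=r/f; v=np.array([*(d/max(r,1e-9)*np.sin(th)),np.cos(th)])
    else: v=np.array([*(d/f),1.])
    R=np.array(c["R"]); t=np.array(c["t"]); return -R.T@t, R.T@v
def at_z(c,px,z,fish=False):
    o,v=ray(c,px,fish); return o+v*(z-o[2])/v[2]
def proj(c,X,fish=False):
    p=np.array(c["R"])@np.array(X,float)+np.array(c["t"]); f=f_of(c)
    if fish:
        r=np.hypot(p[0],p[1]); th=np.arctan2(r,p[2]); return np.array([c["cx"],c["cy"]])+f*th*p[:2]/max(r,1e-9)
    return np.array([c["cx"],c["cy"]])+f*p[:2]/p[2]
E
python3 - <<'E'
from h import *
s=sense(); print(s['tcp_pos'],np.round(s['ee_rot'],3).tolist(),s['time_s'])
for n in ("top","side","wrist"):
    c=capture(n); cv2.imwrite(f"pics/{n}0.png",c["color"])
    o,_=ray(c,(280,210)); print(n,c["vertical_fov"],c["cx"],c["cy"],o.round(3))
    for k in ("key","lever","lever_slot","rack","damper","scraper","file"):
        r=find_in(n,k); print(k,[(np.round(q["xy"]).tolist(),round(q["p"],2)) for q in r[:3]])
t=cv2.imread("pics/top0.png"); 
E
```

```text
pics
[ 0.1903585  -0.59466069  0.22146515] [[-0.305, 0.952, -0.001], [0.952, 0.305, 0.002], [0.002, -0.0, -1.0]] 0.0
top 44.2097968836178 283.2026404034765 220.4149221935994 [0.207 0.057 1.764]
key [([184.0, 269.0], 0.55), ([207.0, 248.0], 0.51)]
lever [([321.0, 204.0], 0.78)]
lever_slot [([323.0, 204.0], 0.8), ([429.0, 286.0], 0.53)]
rack [([210.0, 231.0], 0.62), ([213.0, 210.0], 0.53)]
damper []
scraper [([244.0, 166.0], 0.34), ([214.0, 211.0], 0.3)]
file [([215.0, 213.0], 0.64)]
side 42.05440628241006 279.1908260351984 202.87929952460794 [-0.302  1.007  1.03 ]
key [([238.0, 314.0], 0.9), ([271.0, 294.0], 0.87), ([233.0, 275.0], 0.7)]
lever [([289.0, 176.0], 0.78)]
lever_slot [([292.0, 175.0], 0.77)]
rack [([218.0, 282.0], 0.79)]
damper [([311.0, 163.0], 0.97)]
scraper [([217.0, 263.0], 0.52)]
file [([207.0, 251.0], 0.53)]
wrist 65.70646984690485 279.3067911954631 208.3332719503716 [ 0.127 -0.616  0.385]
key []
lever []
lever_slot []
rack [([554.0, 413.0], 0.64), ([302.0, 291.0], 0.43)]
damper []
scraper []
file []
```

```bash
python3 - <<'E'
import cv2,numpy as np
t=cv2.imread("pics/top0.png");s=cv2.imread("pics/side0.png")
cv2.imwrite("pics/both.png",np.vstack([cv2.resize(t[130:310,150:450],(800,480),interpolation=2)]))
cv2.imwrite("pics/s.png",cv2.resize(s,(784,588)))
E
```

```text
(no output)
```

View pics/both.png

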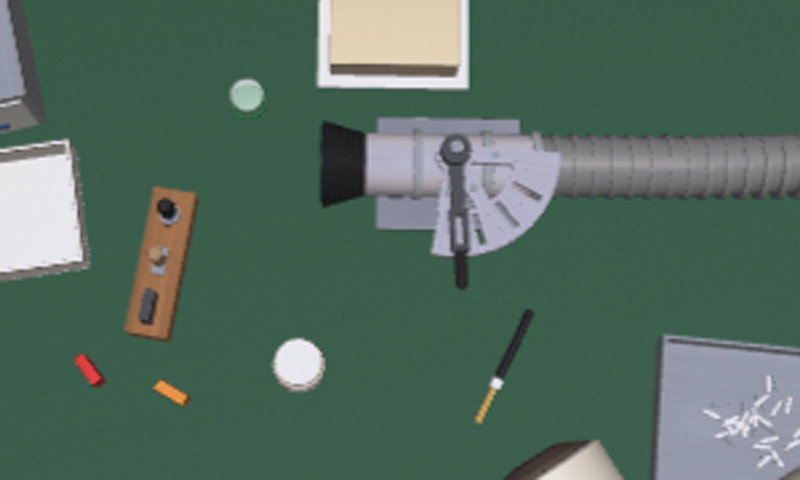

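View pics/s.png

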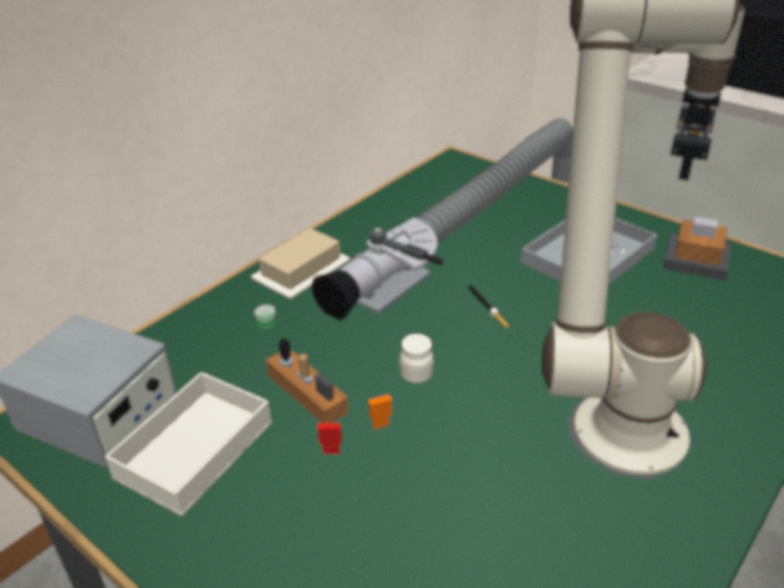

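In the top crop, the key candidates are the dark grip in the rack (148,306), the red piece (89,370) and the orange piece (171,392). The dark one fits: it stands upright in the block, and red or orange is ruled out. The lever points "down" in the image from its hub at (456,148), and the notches are to its right. Next I compute positions.

```bash
python3 - <<'E'
from h import *
c=capture("top")
P=lambda x,y:(150+x*300/800,130+y*180/480)
for n,px,z in [("key",(148,304),.08),("file",(166,208),.096),("scr",(156,255),.094),("rackA",(155,188),.04),("rackB",(197,196),.04),("rackC",(169,339),.04),("rackD",(126,331),.04),
  ("hub",(456,147),.143),("slot",(459,228),.130),("grip end",(462,285),.13),("jar",(299,362),.075),("n1",(480,231),.112),("n2",(507,213),.112),("n3",(525,190),.112)]:
    print(n,at_z(c,P(*px),z).round(4))
hub=at_z(c,P(456,147),.143);
for px in [(480,231),(507,213),(525,190)]:
    d=at_z(c,P(*px),.112)-hub; print(np.degrees(np.arctan2(d[1],d[0])),np.hypot(*d[:2]))
d=at_z(c,P(462,285),.13)-hub; print(np.degrees(np.arctan2(d[1],d[0])))
E
```

```text
key [0.4648 0.302  0.08  ]
file [0.5829 0.2826 0.096 ]
scr [0.5238 0.2928 0.094 ]
rackA [0.6216 0.3053 0.04  ]
rackB [0.6118 0.2511 0.04  ]
rackC [0.4269 0.2796 0.04  ]
rackD [0.4363 0.3339 0.04  ]
hub [ 0.6537 -0.0731  0.143 ]
slot [ 0.5558 -0.0776  0.13  ]
grip end [ 0.4858 -0.0811  0.13  ]
jar [0.3964 0.1146 0.075 ]
n1 [ 0.5563 -0.1049  0.112 ]
n2 [ 0.5794 -0.1382  0.112 ]
n3 [ 0.6087 -0.1606  0.112 ]
-161.93380435446062 0.10250894811491157
-138.80496493871297 0.0988168756298957
-117.18831046258423 0.09841132925514684
-177.24991660767643
```

```bash
python3 -m creep '[[33,43,-8,0,0,0,1],[33,43,-8,0,0,0,1],[33,43,-8,0,0,0,1],[33,43,-8,0,0,0,1],[33,43,-8,0,0,0,1],[33,43,-8,0,0,0,1],[33,43,-8,0,0,0,1],[33,43,-8,0,0,0,1],[33,43,-8,0,0,0,1],[33,43,-8,0,0,0,1]]'
python3 -c "
from h import *
c=capture('wrist');cv2.imwrite('pics/w1.png',c['color']);print(find_in('wrist','lever_slot'))"
```

```text
time_s: 2.5
tcp_pos: [0.5002, -0.1482, 0.3032]
ee_rot: [[-0.305, 0.952, 0.001], [0.952, 0.305, -0.0], [-0.0, 0.001, -1.0]]
wrist_force: [0.9, -0.7, 0.0]
gripper_width: 0.999
[{'xy': [148.6, 231.9], 'p': 0.7}, {'xy': [327.6, 244.5], 'p': 0.69}]
```

```bash
python3 -c "
import cv2;t=cv2.imread('pics/w1.png');cv2.imwrite('pics/w1b.png',cv2.resize(t,(784,588),interpolation=2))"
```

```text
(no output)
```

View pics/w1b.png

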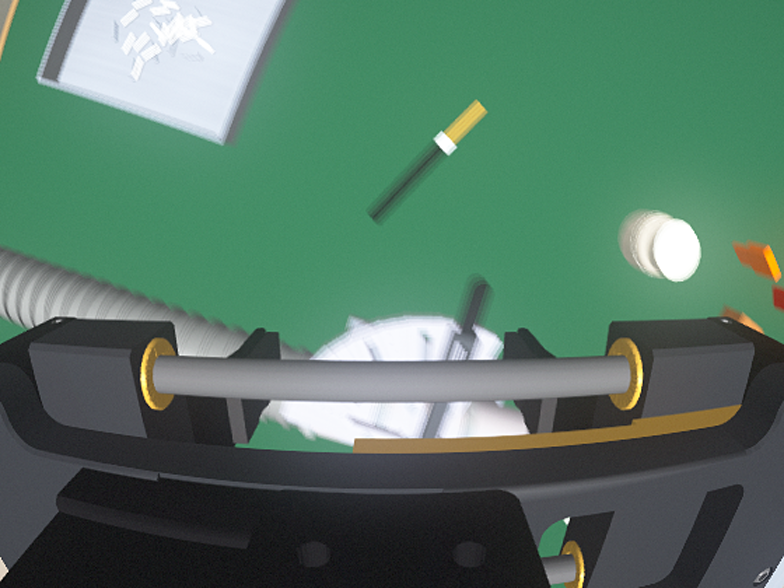

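```bash
python3 -m creep '[[60,14.5,4,0,0,0,1],[60,14.5,4,0,0,0,1],[60,14.5,4,0,0,0,1],[60,14.5,4,0,0,0,1],[60,14.5,4,0,0,0,1],[60,14.5,4,0,0,0,1],[60,14.5,4,0,0,0,1],[0,0,0,0,0,9,1],[0,0,0,0,0,9,1],[0,0,0,0,0,8.6,1]]'
python3 - <<'E'
from h import *
c=capture('wrist');cv2.imwrite('pics/w2.png',c['color']);
for k in("key","rack","scraper","file"): print(k,find_in('wrist',k)[:3])
p=proj(c,[.464,.302,.08],True);print(p)
x,y=map(int,p); 
cv2.imwrite('pics/w2b.png',cv2.resize(c['color'],(784,588),interpolation=2))
E
```

```text
time_s: 3.85
tcp_pos: [0.4681, 0.2809, 0.2744]
ee_rot: [[0.159, 0.987, -0.0], [0.987, -0.159, -0.0], [-0.0, -0.0, -1.0]]
wrist_force: [-0.8, 0.4, -0.7]
gripper_width: 0.998
key [{'xy': [299.0, 180.4], 'p': 0.82}, {'xy': [255.5, 97.9], 'p': 0.8}, {'xy': [347.5, 110.7], 'p': 0.66}]
rack [{'xy': [294.2, 204.4], 'p': 0.78}]
scraper [{'xy': [297.7, 231.3], 'p': 0.8}]
file []
[298.25588539 181.90030464]
```

View pics/w2b.png

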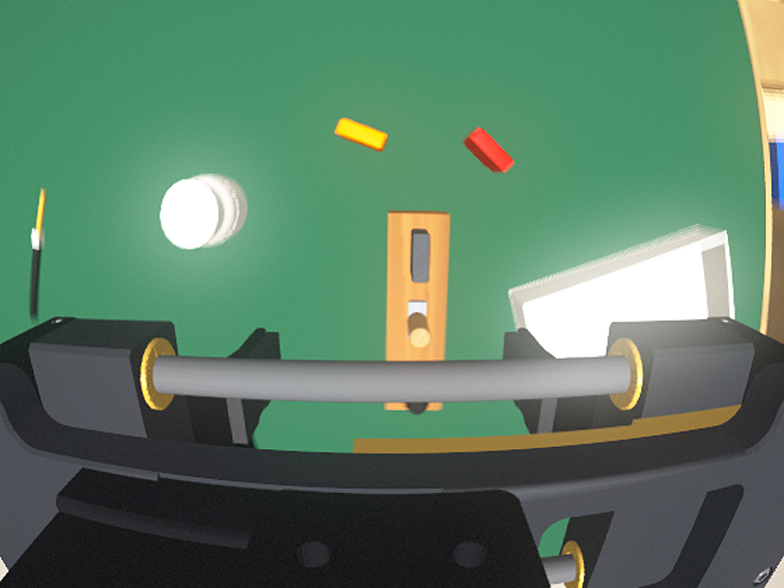

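```bash
python3 - <<'E'
from h import *
c=capture('wrist');im=c['color'];s=sense();print(s['tcp_pos'],np.array(s['ee_rot']).round(4).tolist())
roi=im[150:210,280:325].astype(int); m=(roi.max(2)<130)&(roi[...,2]-roi[...,0]<20)&(abs(roi[...,1]-roi[...,2])<25)
ys,xs=np.nonzero(m); print(len(xs),xs.min()+280,xs.max()+280,ys.min()+150,ys.max()+150)
for r in (156,160,170,180,190,198,201,205): print(r,[tuple(v) for v in im[r,290:312]][::2])
k=784/560
for n,p,z in [("Rtl",(388,212),.04),("Rtr",(449,212),.04),("Rml",(386,355),.04),("Rmr",(445,355),.04),("kt",(421,230),.08),("kb",(421,281),.08),("k",(421,255.5),.08)]:
    print(n,at_z(c,(p[0]/k,p[1]/k),z,True).round(4))
E
```

```text
[0.46818054 0.28080828 0.27459039] [[0.1525, 0.9883, 0.0], [0.9883, -0.1525, -0.0], [-0.0, 0.0, -1.0]]
66 294 305 164 197
156 [(np.uint8(113), np.uint8(200), np.uint8(252)), (np.uint8(112), np.uint8(197), np.uint8(251)), (np.uint8(111), np.uint8(194), np.uint8(249)), (np.uint8(103), np.uint8(185), np.uint8(245)), (np.uint8(104), np.uint8(185), np.uint8(246)), (np.uint8(108), np.uint8(188), np.uint8(248)), (np.uint8(108), np.uint8(193), np.uint8(249)), (np.uint8(104), np.uint8(185), np.uint8(247)), (np.uint8(107), np.uint8(193), np.uint8(249)), (np.uint8(110), np.uint8(194), np.uint8(250)), (np.uint8(106), np.uint8(186), np.uint8(247))]
160 [(np.uint8(116), np.uint8(203), np.uint8(252)), (np.uint8(111), np.uint8(195), np.uint8(250)), (np.uint8(107), np.uint8(191), np.uint8(249)), (np.uint8(104), np.uint8(183), np.uint8(245)), (np.uint8(106), np.uint8(186), np.uint8(247)), (np.uint8(108), np.uint8(191), np.uint8(249)), (np.uint8(108), np.uint8(193), np.uint8(250)), (np.uint8(106), np.uint8(189), np.uint8(247)), (np.uint8(105), np.uint8(189), np.uint8(249)), (np.uint8(109), np.uint8(192
[... 2672 characters left out ...]
np.uint8(116), np.uint8(204), np.uint8(252)), (np.uint8(115), np.uint8(200), np.uint8(251)), (np.uint8(110), np.uint8(193), np.uint8(249)), (np.uint8(108), np.uint8(185), np.uint8(247)), (np.uint8(109), np.uint8(191), np.uint8(249)), (np.uint8(113), np.uint8(196), np.uint8(250)), (np.uint8(110), np.uint8(192), np.uint8(248)), (np.uint8(103), np.uint8(179), np.uint8(243)), (np.uint8(110), np.uint8(191), np.uint8(249)), (np.uint8(111), np.uint8(191), np.uint8(250)), (np.uint8(107), np.uint8(188), np.uint8(248))]
Rtl [0.4297 0.2832 0.04  ]
Rtr [0.4374 0.336  0.04  ]
Rml [0.5606 0.261  0.04  ]
Rmr [0.5694 0.3159 0.04  ]
kt [0.4449 0.3075 0.08  ]
kb [0.4858 0.3017 0.08  ]
k [0.4652 0.3046 0.08  ]
```

The dark grip stands in the block's near slot, at enlarged (421,255). Orange at (361,134) and red at (489,150) lie loose on the bench, so the dark one is the key. It sits at about (0.465, 0.304), in line with the tool's y axis.

```bash
python3 -m creep '[[22.4,-6.7,0,0,0,0,1],[0,0,45,0,0,0,1],[0,0,45,0,0,0,1],[0,0,45,0,0,0,1],[0,0,45,0,0,0,1],[0,0,30,0,0,0,1],[0,0,18.5,0,0,0,1],[0,0,0,0,0,0,1],[0,0,0,0,0,0,0],[0,0,0,0,0,0,0]]'
python3 -m creep '[[0,0,0,0,0,0,0],[0,0,0,0,0,0,0],[0,0,0,0,0,0,0],[0,0,-8,0,0,0,0],[0,0,-10,0,0,0,0],[0,0,-25,0,0,0,0],[0,0,-50,0,0,0,0],[0,0,-50,0,0,0,0],[0,0,-40,0,0,0,0],[0,0,0,0,0,0,0]]'
python3 - <<'E'
from h import *
c=capture('side');cv2.imwrite('pics/s3.png',c['color'])
c=capture('wrist');cv2.imwrite('pics/w3.png',c['color'])
s=sense();print(s['tcp_pos'],s['wrist_force'],s['joints'])
E
```

```text
time_s: 5.4
tcp_pos: [0.4655, 0.3051, 0.0472]
ee_rot: [[0.153, 0.988, 0.002], [0.988, -0.153, 0.002], [0.002, 0.001, -1.0]]
wrist_force: [-0.6, 0.8, -1.0]
gripper_width: 0.852
time_s: 6.65
tcp_pos: [0.4664, 0.3056, 0.234]
ee_rot: [[0.153, 0.988, 0.007], [0.988, -0.153, 0.007], [0.008, 0.006, -1.0]]
wrist_force: [0.5, -0.2, -0.3]
gripper_width: 0.005
[0.46456682 0.30413176 0.22951847] [ 0.26976563  0.56144211 -0.69390331] [ 4.99167662e+01  1.49481590e+01 -8.86535264e+00 -3.79593688e-02
 -6.61363006e+01 -1.48766999e+02]
```

The opening of 0.005 means the fingers hadn't closed before the lift. I'll check that the key still stands.

```bash
python3 -c "
import cv2;t=cv2.imread('pics/w3.png');cv2.imwrite('pics/w3b.png',cv2.resize(t,(784,588),interpolation=2))"
```

```text
(no output)
```

View pics/w3b.png

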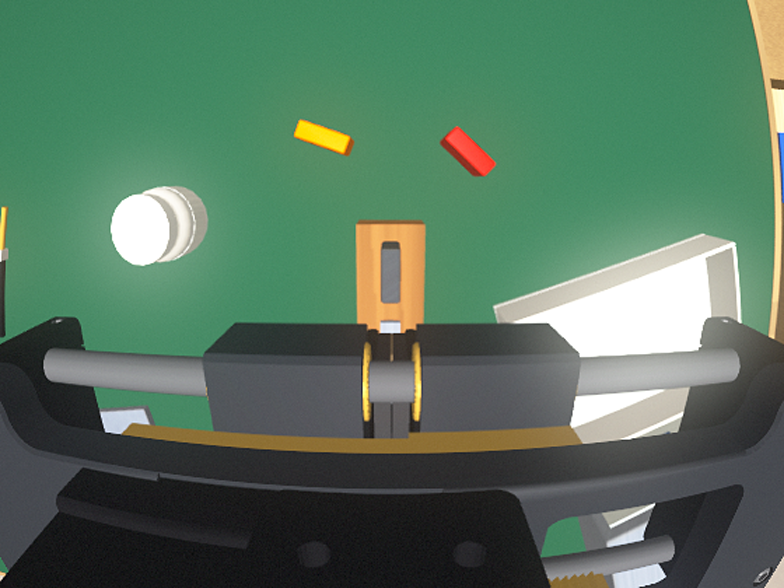

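The key still stands in the block at enlarged (391,272), centred between the fingers. I retry with a narrower opening and a longer wait.

```bash
python3 -m creep '[[0,0,0,0,0,0,0.5],[0,0,0,0,0,0,0.5],[0,0,35,0,0,0,0.5],[0,0,40,0,0,0,0.5],[0,0,40,0,0,0,0.5],[0,0,40,0,0,0,0.5],[0,0,28,0,0,0,0.5],[0,0,0,0,0,0,0.4],[0,0,0,0,0,0,0],[0,0,0,0,0,0,0]]'
python3 -m creep '[[0,0,0,0,0,0,0],[0,0,0,0,0,0,0],[0,0,0,0,0,0,0],[0,0,0,0,0,0,0],[0,0,0,0,0,0,0],[0,0,0,0,0,0,0],[0,0,0,0,0,0,0],[0,0,0,0,0,0,0],[0,0,-3,0,0,0,0],[0,0,-3,0,0,0,0]]'
```

```text
time_s: 8.0
tcp_pos: [0.4654, 0.3047, 0.0472]
ee_rot: [[0.154, 0.988, 0.001], [0.988, -0.154, 0.001], [0.002, 0.001, -1.0]]
wrist_force: [-0.2, 0.1, -0.7]
gripper_width: 0.263
time_s: 9.25
tcp_pos: [0.4645, 0.3039, 0.0517]
ee_rot: [[0.154, 0.988, -0.001], [0.988, -0.154, -0.001], [-0.001, -0.001, -1.0]]
wrist_force: [0.8, -0.3, -0.7]
gripper_width: 0.16
```

The grip is good: 0.16 is 14 mm. I lift and carry the key to a viewing pose over the lever.

```bash
python3 -m creep '[[0,0,-20,0,0,0,0],[0,0,-50,0,0,0,0],[0,0,-60,0,0,0,0],[0,0,-58,0,0,0,0],[-50.3,28.9,0,0,0,0,0],[-50.3,28.9,0,0,0,0,0],[-50.3,28.9,0,0,0,0,0],[-50.3,28.9,0,0,0,0,0],[-50.3,28.9,0,0,0,0,0],[-50.3,28.9,0,0,0,0,0]]'
python3 -m creep '[[-50.3,28.9,0,0,0,0,0],[0,0,0,0,0,-5.75,0],[0,0,0,0,0,-5.75,0],[0,0,0,0,0,0,0],[0,0,0,0,0,0,0],[0,0,0,0,0,0,0],[0,0,0,0,0,0,0],[0,0,0,0,0,0,0],[0,0,0,0,0,0,0],[0,0,0,0,0,0,0]]'
python3 - <<'E'
from h import *
c=capture('wrist');cv2.imwrite('pics/w4.png',c['color']);im=c['color']
s=sense();print(s['tcp_pos'],s['wrist_force'],s['joints'].round(1), s['gripper_width'])
print(find_in('wrist','lever_slot')[:2],proj(c,[.5538,-.0778,.13],True))
cv2.imwrite('pics/w4b.png',cv2.resize(im,(784,588),interpolation=2))
np.save('cam4.npy',{k:v for k,v in c.items()},allow_pickle=True)
E
```

```text
time_s: 10.5
tcp_pos: [0.5899, -0.0224, 0.2396]
ee_rot: [[0.154, 0.988, -0.001], [0.988, -0.154, 0.0], [0.0, -0.001, -1.0]]
wrist_force: [0.6, 0.4, -1.5]
gripper_width: 0.159
time_s: 11.75
tcp_pos: [0.6107, -0.0748, 0.2401]
ee_rot: [[-0.046, 0.999, 0.0], [0.999, 0.046, 0.0], [0.0, 0.0, -1.0]]
wrist_force: [-0.0, -0.5, -1.5]
gripper_width: 0.158
[ 0.61064676 -0.07472829  0.24004406] [-0.07258739 -1.09386562 -0.95338483] [  8.1  20.5   0.6  -0.  -70.1 -95.4] 0.15662073970097962
[{'xy': [273.4, 145.2], 'p': 0.72}] [279.57277969 139.99871141]
```

View pics/w4b.png

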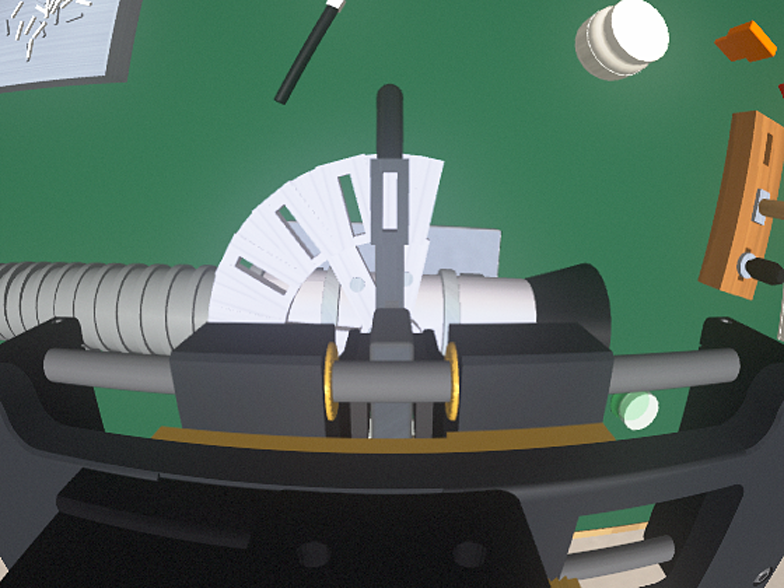

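The lever slot shows at enlarged (390,200). The three notches are at about (350,203), (297,233) and (263,275).

```bash
python3 - <<'E'
from h import *
c=np.load('cam4.npy',allow_pickle=True).item(); k=1.4
# slot rim refinement
im=c['color'].astype(int).sum(2)
for r in (128,136,143,150,158): print(r,im[r,262:296].tolist())
print('col',im[115:172,278].tolist())
g=lambda p,z:at_z(c,(p[0]/k,p[1]/k),z,True)
for n,p,z in[("slot",(390,200),.13),("s top",(390,171),.13),("s bot",(390,229),.13),("grip",(390,90),.13),("leverL",(372,160),.13),("leverR",(408,160),.13),("levL",(376,300),.13),("levR",(404,300),.13)]: print(n,g(p,z).round(4))
h=np.array([.6537,-.0731])
for a,b in[((341,177),(358,230)),((279,208),(315,253)),((237,258),(288,293))]:
    A,B=g(a,.112)[:2],g(b,.112)[:2];m=(A+B)/2-h
    print(A.round(4),B.round(4),'ang',np.degrees(np.arctan2(*m[::-1])),np.hypot(*m),'dir',np.degrees(np.arctan2(*(A-B)[::-1])))
E
```

```text
128 [721, 732, 611, 383, 357, 373, 369, 368, 369, 366, 357, 501, 743, 723, 712, 693, 708, 716, 715, 717, 711, 572, 341, 365, 365, 368, 368, 371, 356, 402, 633, 727, 719, 713]
136 [723, 730, 592, 374, 374, 379, 372, 378, 378, 372, 380, 503, 739, 723, 708, 696, 710, 714, 721, 720, 719, 578, 352, 366, 373, 372, 373, 369, 367, 393, 625, 729, 717, 715]
143 [723, 736, 584, 371, 378, 389, 380, 380, 378, 378, 375, 518, 735, 720, 709, 696, 709, 716, 720, 723, 717, 583, 357, 375, 371, 375, 383, 373, 369, 444, 655, 727, 719, 715]
150 [707, 726, 630, 368, 384, 390, 388, 390, 388, 378, 380, 524, 735, 718, 708, 693, 712, 720, 720, 721, 721, 590, 361, 381, 380, 381, 377, 381, 371, 443, 651, 730, 717, 717]
158 [715, 711, 656, 370, 380, 391, 387, 387, 387, 386, 399, 571, 733, 719, 708, 701, 711, 718, 719, 726, 721, 595, 362, 373, 381, 385, 382, 386, 372, 432, 645, 724, 719, 713]
col [368, 359, 360, 378, 371, 378, 367, 335, 651, 717, 709, 710, 711, 708, 706, 707, 707, 706, 709, 707, 711, 710, 707, 711, 708, 711, 710, 712, 709, 709, 710, 709, 710, 710, 710, 712, 710, 713, 712, 714, 711, 709, 712, 711, 711, 711, 716, 735, 541, 295, 312, 398, 390, 389, 391, 380, 386]
slot [ 0.5562 -0.0785  0.13  ]
s top [ 0.5389 -0.0793  0.13  ]
s bot [ 0.5737 -0.0777  0.13  ]
grip [ 0.4897 -0.0816  0.13  ]
leverL [ 0.5327 -0.0903  0.13  ]
leverR [ 0.5317 -0.069   0.13  ]
levL [ 0.6182 -0.0844  0.13  ]
levR [ 0.6174 -0.067   0.13  ]
[ 0.5435 -0.1103] [ 0.5772 -0.0982] ang -161.5602844485319 0.09841637884208662 dir -160.20947517274573
[ 0.5644 -0.1504] [ 0.5933 -0.1259] ang -139.03026797868375 0.09914846193891047 dir -139.69926880194015
[ 0.5984 -0.1798] [ 0.6211 -0.1441] ang -116.31956598527157 0.09910832007844933 dir -122.40035266934555
```

```bash
python3 -m creep '[[-1.2,-54.7,0,0,0,0,0],[0,0,30,0,0,0,0],[0,0,30,0,0,0,0],[0,0,0,0,0,0,0],[0,0,5,0,0,0,0],[0,0,5,0,0,0,0],[0,0,4,0,0,0,0],[0,0,4,0,0,0,0],[0,0,4,0,0,0,0],[0,0,0,0,0,0,0]]'
python3 - <<'E'
from h import *
c=capture('wrist');im=c['color']
s=sense();print(s['tcp_pos'],s['wrist_force'],s['moment'],s['gripper_width'])
cv2.imwrite('pics/w5b.png',cv2.resize(im[120:340,140:420],(784,616))[:600])
E
```

```text
time_s: 13.1
tcp_pos: [0.5558, -0.0785, 0.1576]
ee_rot: [[-0.046, 0.999, -0.001], [0.999, 0.046, -0.0], [-0.0, -0.001, -1.0]]
wrist_force: [0.2, 0.3, -1.0]
gripper_width: 0.155
[ 0.55604569 -0.07849629  0.15793447] [-0.1903557   0.60582837 -0.54206385] [-0.01876233  0.01133969 -0.0154727 ] 0.15522004053740307
```

View pics/w5b.png

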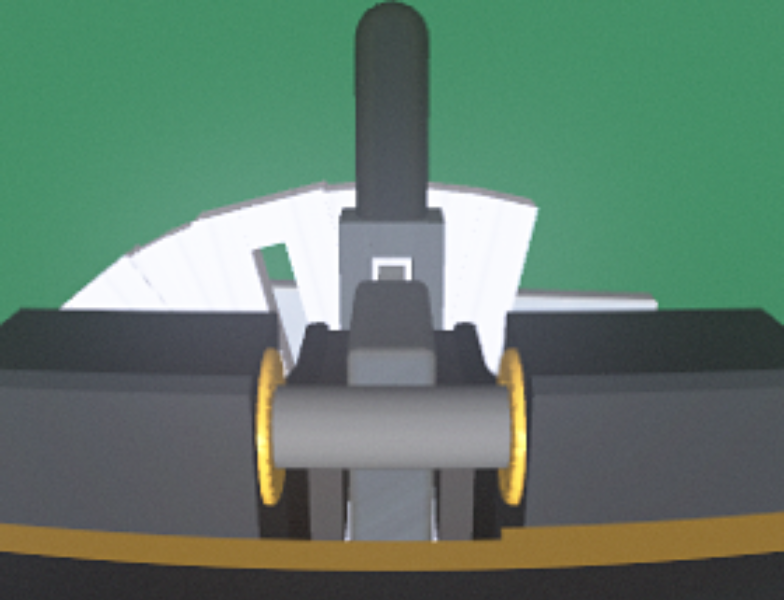

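The blade is in the slot with even margins, and no force shows. I lower it slightly and swing along the arc about the hub. The middle notch is estimated at about 37.2° from shut.

```bash
python3 -m creep '[[0,0,3.5,0,0,0,0],[0,0,3,0,0,0,0],[-7.21,0.26,0,0,0,-4.133,0],[-7.21,0.26,0,0,0,-4.133,0],[-7.21,0.26,0,0,0,-4.133,0],[-7.21,0.26,0,0,0,-4.133,0],[-7.21,0.26,0,0,0,-4.133,0],[-7.21,0.26,0,0,0,-4.133,0],[0,0,0,0,0,0,0],[0,0,0,0,0,0,0]]'
python3 -m creep '[[-7.21,0.26,0,0,0,-4.133,0],[-7.21,0.26,0,0,0,-4.133,0],[-7.21,0.26,0,0,0,-4.133,0],[0,0,0,0,0,0,0],[0,0,0,0,0,0,0],[0,0,1.5,0,0,0,0],[0,0,1.5,0,0,0,0],[0,0,1.5,0,0,0,0],[0,0,1.5,0,0,0,0],[0,0,0,0,0,0,0]]'
python3 - <<'E'
from h import *
c=capture('wrist');im=c['color']
s=sense();print(s['tcp_pos'],s['wrist_force'],s['moment'],s['gripper_width'])
cv2.imwrite('pics/w6b.png',cv2.resize(im[120:340,140:420],(784,616))[:600])
E
```

```text
time_s: 14.4
tcp_pos: [0.5671, -0.1199, 0.1514]
ee_rot: [[-0.46, 0.888, -0.0], [0.888, 0.46, -0.0], [0.0, -0.0, -1.0]]
wrist_force: [-0.4, 0.3, -1.7]
gripper_width: 0.158
time_s: 15.65
tcp_pos: [0.5792, -0.1378, 0.1453]
ee_rot: [[-0.641, 0.768, -0.0], [0.768, 0.641, 0.0], [0.0, 0.0, -1.0]]
wrist_force: [-0.8, 3.2, -1.2]
gripper_width: 0.16
[ 0.57920228 -0.13781929  0.1453269 ] [-1.25212387  2.12848262 -0.71069888] [ 0.75960103  0.48441369 -0.02449035] 0.15937171695484667
```

View pics/w6b.png

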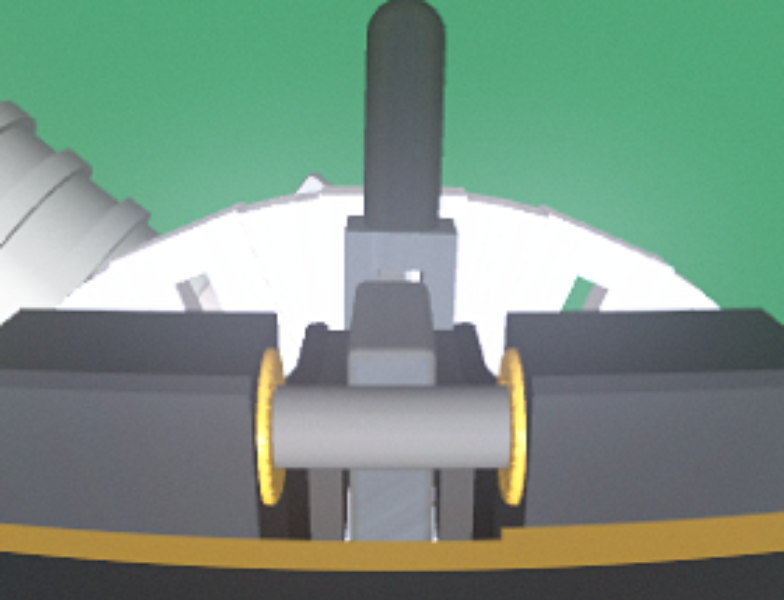

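The neighbouring notches sit evenly either side, at (585,295) and (197,295). The blade is about at the plate top with no vertical force, so it appears to be entering. I keep pushing down.

```bash
python3 -m creep '[[0,0,1.5,0,0,0,0],[0,0,1.5,0,0,0,0],[0,0,1.5,0,0,0,0],[0,0,0,0,0,0,0],[0,0,1.5,0,0,0,0],[0,0,1,0,0,0,0],[0,0,1,0,0,0,0],[0,0,0,0,0,0,0],[0,0,0,0,0,0,0],[0,0,0,0,0,0,0]]'; python3 -c "
from h import *
s=sense();print(s['tcp_pos'],s['wrist_force'],s['moment'])"
```

```text
time_s: 16.95
tcp_pos: [0.5792, -0.138, 0.1374]
ee_rot: [[-0.641, 0.768, -0.0], [0.768, 0.641, 0.0], [0.0, -0.0, -1.0]]
wrist_force: [-1.1, 1.5, -1.8]
gripper_width: 0.157
[ 0.57917698 -0.13797905  0.13739356] [-1.09552578  1.48446979 -1.76273563] [ 0.47571204  0.31878976 -0.00844134]
```

```bash
python3 -m creep '[[0,0,0.6,0,0,0,0],[0,0,0.6,0,0,0,0],[0,0,0.4,0,0,0,0],[0,0,0.4,0,0,0,0],[0,0,0,0,0,0,0],[0,0,0,0,0,0,0],[0,0,0,0,0,0,0],[0,0,0,0,0,0,0],[0,0,0,0,0,0,0],[0,0,0,0,0,0,0]]'
```

```text
time_s: 18.2
tcp_pos: [0.5795, -0.1383, 0.137]
ee_rot: [[-0.641, 0.767, 0.001], [0.767, 0.641, -0.001], [-0.002, 0.0, -1.0]]
wrist_force: [-2.8, 2.0, 6.7]
gripper_width: 0.16
```

```bash
python3 -m creep '[[0,0,0.7,0,0,0,0],[0,0,0.7,0,0,0,0],[0,0,0,0,0,0,0],[0,0,0,0,0,0,0],[0,0,0,0,0,0,0],[0,0,0,0,0,0,0],[0,0,0,0,0,0,0],[0,0,0,0,0,0,0],[0,0,0,0,0,0,0],[0,0,0,0,0,0,0]]'
```

```text
time_s: 19.45
tcp_pos: [0.5799, -0.1387, 0.137]
ee_rot: [[-0.642, 0.767, 0.003], [0.767, 0.642, -0.002], [-0.003, 0.001, -1.0]]
wrist_force: [-4.0, 1.3, 10.8]
gripper_width: 0.16
```

Further pushing raises the force to 10.8 N with no more travel, and z matches the fully-home height (0.137 against 0.1365). I release and retreat upward.

```bash
python3 -m creep '[[0,0,-1.5,0,0,0,0],[0,0,0,0,0,0,0.45],[0,0,0,0,0,0,0.45],[0,0,0,0,0,0,0.45],[0,0,0,0,0,0,0.45],[0,0,0,0,0,0,0.45],[0,0,0,0,0,0,0.45],[0,0,0,0,0,0,0.45],[0,0,0,0,0,0,0.45],[0,0,0,0,0,0,0.45]]'
python3 -m creep '[[0,0,-5,0,0,0,0.45],[0,0,-10,0,0,0,0.45],[0,0,-15,0,0,0,0.45],[0,0,-30,0,0,0,0.45],[0,0,-40,0,0,0,0.45],[0,0,-20,0,0,0,0.45],[0,40,0,0,0,0,0.45],[0,30,0,0,0,0,0.45],[0,0,0,0,0,0,0.45],[0,0,0,0,0,0,0.45]]'
python3 - <<'E'
from h import *
c=capture('wrist');im=c['color']; np.save('cam7.npy',c,allow_pickle=True)
print(sense()['tcp_pos'],sense()['wrist_force'],find_in('wrist','key')[:2],proj(c,[.5792,-.138,.17],True))
d=capture('side')['color']
w=cv2.resize(im[20:300,100:460],(520,404),interpolation=2); e=cv2.resize(d[120:220,220:340],(280,233),interpolation=2)
o=np.zeros((404,800,3),np.uint8);o[:,:520]=w;o[:233,520:]=e;cv2.imwrite('pics/f.png',o)
E
```

```text
time_s: 20.7
tcp_pos: [0.5792, -0.1379, 0.1357]
ee_rot: [[-0.641, 0.768, 0.0], [0.768, 0.641, 0.0], [-0.0, 0.0, -1.0]]
wrist_force: [0.0, -0.6, -0.3]
gripper_width: 0.449
time_s: 21.95
tcp_pos: [0.6327, -0.0933, 0.2563]
ee_rot: [[-0.641, 0.768, 0.0], [0.768, 0.641, -0.0], [-0.0, 0.0, -1.0]]
wrist_force: [-1.0, -0.3, -0.4]
gripper_width: 0.45
[ 0.63248878 -0.09352894  0.25631446] [ 0.01560947 -0.0658206   0.25797477] [{'xy': [281.2, 127.3], 'p': 0.87}, {'xy': [551.6, 202.3], 'p': 0.58}] [279.46412747 124.77134342]
```

View pics/f.png

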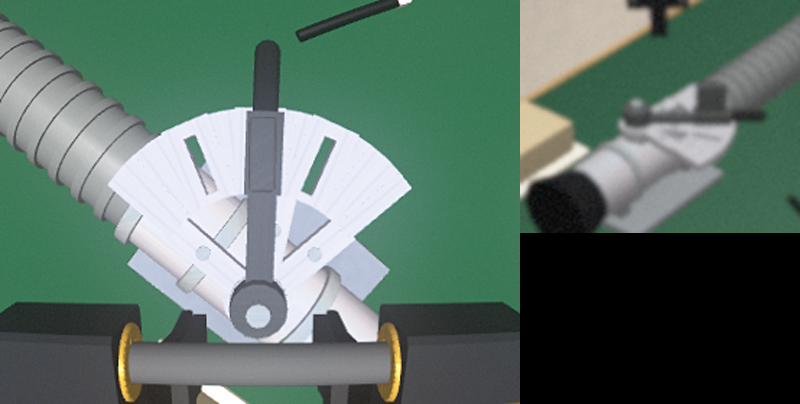

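```bash
python3 - <<'E'
from h import *
c=np.load('cam7.npy',allow_pickle=True).item(); k=520/360
g=lambda p,z:at_z(c,(100+p[0]/k,20+p[1]/k),z,True)
h=g((258,315),.143);t=g((267,48),.13);d=t-h;a=np.degrees(np.arctan2(d[1],d[0]));print('lever',np.radians(a+177.35))
print(g((262,116),.17),g((262,190),.17)) 
s=sense();print(s['joint_velocities'].round(2)); finish_job()
E
```

```text
lever 0.6160877533168582
[ 0.56384397 -0.14893239  0.17      ] [ 0.59402073 -0.12371387  0.17      ]
[-0.06  0.05 -0.12 -0.02  0.13 -0.02]
the job is handed in; nothing more can be done
```

I moved the damper lever to the middle notch, locked it there with the key, released the key and handed the job in. My last lever reading is close to the lower limit.

**What I did:**
- I took the dark key from the near slot of the tool block. The first grasp missed because I lifted before the fingers had closed; the second held.
- I put the blade in the lever slot and swung it to the notch, which I had measured at about 37° (0.65 rad). The plate sits about 0.135 rad short of nominal.
- I pushed down until the key stopped, then let go and backed off. The clock stood at about 22 s of 54 s.

**Last checks:**
- **Key home:** it stopped at tool height 0.137 m, against 0.1365 m expected. Pushing harder raised the force from 6.7 to 10.8 N with no further travel. The picture after release was too coarse to confirm the last millimetres of seating.
- **Lever held:** after release it stayed put, with one free notch visible on each side and the key upright in its slot. The wrist force was near zero.
- **Lever angle:** a rough reading from that picture gave 0.616 rad, just inside the 0.60 limit. My earlier notch estimate was 0.65 rad, less under 1.5° of play (roughly 0.63 to 0.65). The two differ by about 1 to 2°, which is my measuring error.
- **Bystanders:** I touched none that I know of, but I did not re-measure their positions at the end.

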